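# Lock the spindle: line up the slotted disc and push the bar through

### The job

Lock the spindle on the bench: with the fingertips, push the tab of the slotted disc round until the disc's slot lines up with the locking bar, then push the bar by its upright end plate through the slot and fully home against the stop in the keeper. Only push: do not pinch the tab or the end plate, do not lift the bar out of its guide, and leave the vials and other things round the lock standing where they are.

Things in the scene. Friction and masses are not known exactly. Their poses are not given: they have to be found in the camera images.
- lock: fixed spindle lock: aluminium base plate 272 x 120 x 12 mm on the bench (x -200 to +72, y -60 to +60 in its own frame) with bar guide, slotted disc and keeper in one line. Origin on the disc's upright axis at bench height; x is the direction in which the bar must be pushed, z up
- guide_mid (a point): middle of the floor of the bar guide, 116 mm behind the disc axis, 22 mm above the bench. The guide is an open-topped channel of the lock, x -195 to -37, 17 mm wide inside, walls 8 mm thick with tops 32 mm above the bench
- keeper_stop (a point): middle of the face of the keeper's end stop, 64 mm beyond the disc axis, 31 mm above the bench. The keeper is a channel of the lock from x +37 to +64, 18 mm wide inside, walls to 41 mm above the bench
- disc (a joint): turn of the slotted disc about the upright axis through the lock's origin, rad, counter-clockwise from above. At 0 and at pi the slot lines up with the bar; either serves, and the bar's nose centres the last 0.2 rad. Range -0.5 to 3.64, no stops or clicks at 0 or pi; stays where left; about 1 N at the tab turns it. Seen in the lock's frame the tab stands in direction (joint - pi/2)
- slot_mid (a point): middle of the disc's slot, on its axis, 31 mm above the bench. Steel disc of radius 32 mm: two cheeks from 19 to 44 mm above the bench, with a straight 20 mm wide slot right across between them. An arm at right angles to the slot carries the tab: at joint 0 on the lock's -y side, at pi/2 over the keeper (+x), at pi on the +y side
- tab_mid (a point): middle of the upright steel push tab on the disc's arm, 62 mm from the disc axis, 71 mm above the bench. The tab is 12 mm thick along the circle on which it moves, 30 mm long radially, 50 to 92 mm above the bench; the arm below it is 14 mm wide, 44 to 51 mm above the bench, and clears the keeper
- tab_front: the leaf of the tab, 6 mm of its thickness, whose face looks counter-clockwise (push on it to lower the joint value). Origin on the disc axis at bench height, turns with the disc
- tab_rear: the other leaf of the tab, whose face looks clockwise (push on it to raise the joint value). Origin on the disc axis at bench height, turns with the disc
- bar: loose steel locking bar lying in the open guide, 134 x 14 x 18 mm, about 0.43 kg, slides with dry friction of a few N; pointed nose towards its +x, origin mid-underside, 22 mm above the bench, x along the bar towards the disc. At its tail an upright end plate 12 mm thick, 44 mm wide, 36 to 74 mm above the bench, stands over the guide walls. Fully home, the origin is 3 mm short of the disc axis
- bar_nose (a point): tip of the bar's pointed nose, 67 mm ahead of the bar's origin, 31 mm above the bench; at the start 7 to 23 mm clear of the disc's rim
- bar_tail (a point): middle of the back face of the bar's end plate, where it is pushed, 67 mm behind the bar's origin, 55 mm above the bench
- plate_back: rear 6 mm of the bar's end plate, with the face that is pushed; origin that of the bar
- plate_front: front 6 mm of the bar's end plate, facing the disc; origin that of the bar
- vial_far: bystander: glass vial with black cap, 27 mm across, 50 mm tall, standing on the bench beside the guide on the lock's +y side; origin at its foot
- vial_near: bystander: empty glass vial with black cap, 27 mm across, 50 mm tall, standing on the bench beside the guide on the lock's -y side; origin at its foot
- blue_bin: bystander: small blue open bin 87 x 112 x 62 mm to the right; origin at its foot
- beaker: bystander: tall clear beaker 113 x 122 x 166 mm to the right; origin at its foot

How it is judged:
By the outcome, as a careful person would: the job done as asked, in the order asked, and still so for the second after the job is handed in, with the robot touching nothing.
It also fails if it takes over 53 s, if anything falls off the work surface, if the arm or the gripper's body presses on something with over 40 N, if the wrist force passes 120 N, or if a joint passes its speed limit or range.

### The arm

A 7-joint arm with a two-finger parallel gripper is mounted at the origin on a cart in front of the work surface, level with it; the furniture and walls round the work are solid. World frame = base frame: x ahead of the robot, y to its left, z up, the work surface at z = 0. Lengths are in m, angles in degrees, forces in N, time in s.
With the tool pointing down it reaches from about 0.4 to 0.875 m from the base axis. Payload 6.5 kg.
Tool frame: the origin (TCP) lies between the finger pads; the fingertips stand 8 mm ahead of it and the grasp point (between the pads) lies 11 mm behind it; z points along the fingers, y is the line along which they close (so a half turn about z gives the same grasp; the last joint's range is limited). The gripper opens to 88 mm and grips with 3 to 60 N. Pads are 18 mm wide; open, the fingers measure 123 mm over their backs; the gripper's body (75 mm by 187 mm) begins 45 mm behind the grasp point.
Start: joints at [63.415, 30.733, -0.252, 88.115, 0.149, 61.152, -4.079], TCP at [0.252, -0.599, 0.247] pointing down, gripper open.
Joint ranges: [-154.64, 154.64], [-21.42, 123.67], [-72.66, 72.17], [13.99, 137.28], [-74.86, 254.86], [10.95, 109.41], [-158.01, 158.01]. Speed limits (degrees/s): [136.94, 136.94, 180, 180, 180, 180, 180].

### API

Orientations are given as [roll, pitch, yaw] about the fixed x, y, z axes, in that order (R = Rz(yaw) Ry(pitch) Rx(roll)).
In Python, from cell import bot, cams, close_job gives the robot as it stands.
- The arm moves only by the tool servo_tool, never from a script. Its argument "deltas" is a list of rows, each an object with "linear": the shift along the tool's x, y, z each as a share of 30 mm, from -1 to 1, a list of three; "delta_rot": the turn, a rotation vector about the tool's x, y, z each as a share of 5 degrees, from -1 to 1, a list of three. A call has 1 to 5 rows; each row shifts and turns the commanded pose from where the row before left it, along the tool's axes as they then stand; what a row does not reach is not made up. A row lasts 1/10 s, in which the tool goes at most 50 mm and 8.59 degrees, less where a joint would pass 70% of its speed; a pose out of reach is approached as far as the arm can. A call with a number of a shift or a turn outside -1 to 1 is refused whole. A call with a gripper value outside its range is refused whole. "claw" is the opening in per cent of the stroke, from 0 (shut) to 100 (fully open), set as the call begins (left out, the last holds). The fingers move at their own pace and stop on an object; "force" is the grip in N (left out, the last holds). Time passes only in rows, so rows that do not move let the fingers close. It gives the time, the measured TCP pose, the force, the opening and the grip force at its end, in the units of the state.
- bot.state(): the state, without advancing time (a new reading comes with each control period).
- cams.capture(name): name is "side" or "top"; returns the picture (400x640x3 uint8, red, green, blue); there is no depth.
- cams.camera_info(name): a dict with "K" (3x3 intrinsics, pixels), "distortion" ([k1, k2, p1, p2, k3] as OpenCV has them; the pictures are not rectified), "rvec" (rotation vector, rad) and "tvec" (3), from world to camera coordinates, as OpenCV has them. Camera axes: x right, y down, z forward; pixel columns grow to the right and rows downward; lengths in m; the calibration is good to about 2 mm. A picture is of the moment at which its call begins. camera_info takes no time and is no camera call.
- close_job(): hands the job in; it is judged then, once.
The state is a dict: "clock": time; "joint_pos": joint angles; "dq": joint speeds; "joint_torque": joint torques, N m; "ee_pos": TCP position; "orientation": TCP orientation; "wrist_force": force on the tool from outside, world axes, zero at the start; "ft_torque": the same for the moment, N m; "grip_width": finger opening in m; "grip_force": force on a finger pad.
Only numpy, scipy, OpenCV 4.12 (cv2) and the standard library are available. Lean on these libraries where they do the work, as an engineer would, in place of code of your own. Each camera call takes 0.05 s, during which the arm holds its last target. There are 200 camera calls.

## Working session

There is one attempt and no reset: what is moved stays moved. The work goes in short steps, Python scripts to look and compute and a tool call to move; the robot and the scene stay as the last step left them, time stands still between calls to the robot, and variables do not carry over. Pictures are saved under pics/ and viewed, at most 10 in all, crops included, and the job is handed in when it is done.

Besides the shell and the picture viewer there is one more tool, called by a JSON object that holds its "name" and its "arguments", one argument or row to a line. servo_tool: Moves the arm, as the interface text tells. Its arguments: {"type":"object","properties":{"deltas":{"type":"array"},"claw":{"type":"number"},"force":{"type":"number"}},"required":["deltas"]}

```bash
mkdir -p pics; python3 - <<'E'
from cell import bot,cams
import cv2
for n in("top","side"):
    cv2.imwrite(f"pics/{n}0.png",cams.capture(n)[:,:,::-1]); i=cams.camera_info(n); print(n,i)
print(bot.state())
E
```

```text
top {'K': array([[467.26290463,   0.        , 314.22780467],
       [  0.        , 467.26290463, 201.00019534],
       [  0.        ,   0.        ,   1.        ]]), 'distortion': array([-0.00256172,  0.        ,  0.        ,  0.        ,  0.        ]), 'rvec': array([ 2.12944244, -2.09321481,  0.18167444]), 'tvec': array([-0.36561372,  0.53459398,  1.1668226 ])}
side {'K': array([[515.45745413,   0.        , 323.38001194],
       [  0.        , 515.45745413, 200.70057474],
       [  0.        ,   0.        ,   1.        ]]), 'distortion': array([-0.0118214,  0.       ,  0.       ,  0.       ,  0.       ]), 'rvec': array([ 2.08313261, -0.1325003 ,  0.10624998]), 'tvec': array([-0.5701588 , -0.06664355,  1.25721356])}
{'clock': 0.1, 'joint_pos': array([63.41618279, 30.77138932, -0.25364051, 88.16415036,  0.14945214,
       61.1509424 , -4.08034788]), 'dq': array([-0.0334522 , -0.14490716, -0.06251821, -0.12565322,  0.10027356,
       -0.02920548, -0.01416603]), 'joint_torque': array([ 3.68512032e-03, -5.72078240e+01,  9.94377695e-01, -2.52231985e+01,
       -5.61728608e-02,  1.34215722e-02,  6.05150353e-05]), 'ee_pos': array([ 0.25156583, -0.59877298,  0.2459528 ]), 'orientation': array([-1.79914138e+02,  7.15761198e-03,  2.27937142e+01]), 'wrist_force': array([0.19856413, 0.0601085 , 0.42593633]), 'ft_torque': array([2.87215031e-07, 3.39433721e-02, 3.17827094e-02]), 'grip_force': 0.0, 'grip_width': 0.08841932546077164}
```

View pics/top0.png

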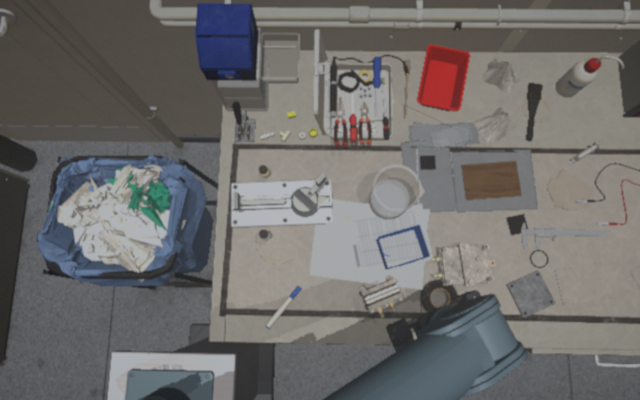

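View pics/side0.png

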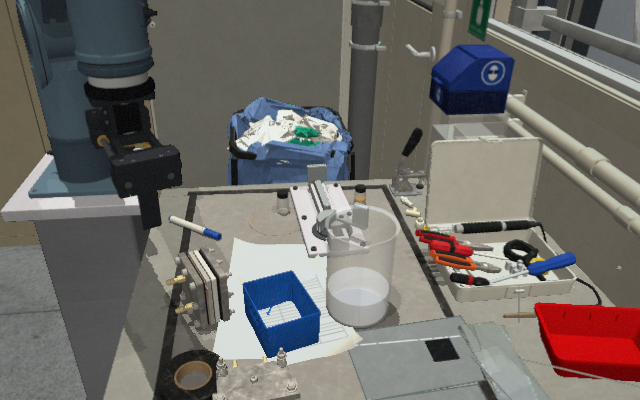

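The top view shows the lock at about (282,203), with the bar tail on the left, the disc at about (305,202) and the tab at about (321,183). In the side view the lock is at about (325,215), partly behind the beaker. Next I'll zoom in and measure the base plate.

```bash
cat > h.py <<'E'
import numpy as np,cv2
from cell import bot,cams
def ray(n,uv):
    i=cams.camera_info(n);R=cv2.Rodrigues(i['rvec'])[0]
    p=cv2.undistortPoints(np.float64(uv).reshape(-1,1,2),i['K'],i['distortion'])[:,0]
    return -R.T@i['tvec'],np.c_[p,np.ones(len(p))]@R
def onz(n,uv,z):
    c,d=ray(n,uv);return c+d*((z-c[2])/d[:,2:])
def proj(n,P):
    i=cams.camera_info(n);return cv2.projectPoints(np.float64(P).reshape(-1,1,3),i['rvec'],i['tvec'],i['K'],i['distortion'])[0][:,0]
def crop(im,x0,x1,y0,y1,s):return cv2.resize(im[y0:y1,x0:x1],None,fx=s,fy=s,interpolation=cv2.INTER_CUBIC)
E
python3 - <<'E'
from h import *
t=cv2.imread("pics/top0.png");s=cv2.imread("pics/side0.png")
cv2.imwrite("pics/tc.png",crop(t,222,347,155,250,6));cv2.imwrite("pics/sc.png",crop(s,270,400,160,260,6))
h=cv2.cvtColor(t,cv2.COLOR_BGR2HSV)
m=((h[...,2]>185)&(h[...,1]<30)).astype(np.uint8);m[:, :225]=0;m[:,340:]=0;m[:170]=0;m[235:]=0
m=cv2.morphologyEx(m,cv2.MORPH_CLOSE,np.ones((3,3)))
n,l,st,c=cv2.connectedComponentsWithStats(m)
k=1+np.argmax(st[1:,4]);pts=np.argwhere(l==k)[:,::-1].astype(np.float32)
print(st[k]);r=cv2.minAreaRect(pts);print(r,cv2.boxPoints(r));print(onz("top",cv2.boxPoints(r),.012))
E
```

```text
[238 210  93  15 852]
((284.0477294921875, 216.43173217773438), (12.459747314453125, 92.2154541015625), 88.09085083007812) [[237.75804 211.7414 ]
 [329.9223  208.66925]
 [330.3374  221.12207]
 [238.17316 224.19421]]
[[ 0.51538981 -0.15154801  0.012     ]
 [ 0.52759188 -0.39785997  0.012     ]
 [ 0.49403997 -0.39938262  0.012     ]
 [ 0.48181636 -0.15434659  0.012     ]]
```

View pics/tc.png

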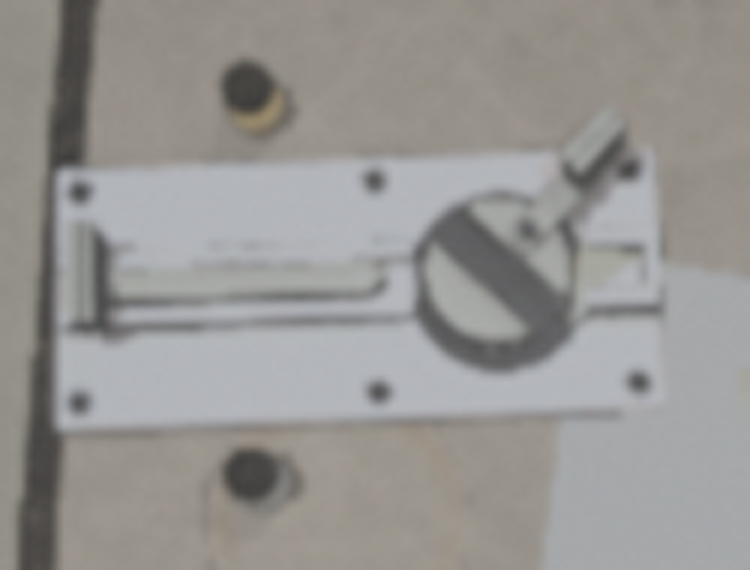

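View pics/sc.png

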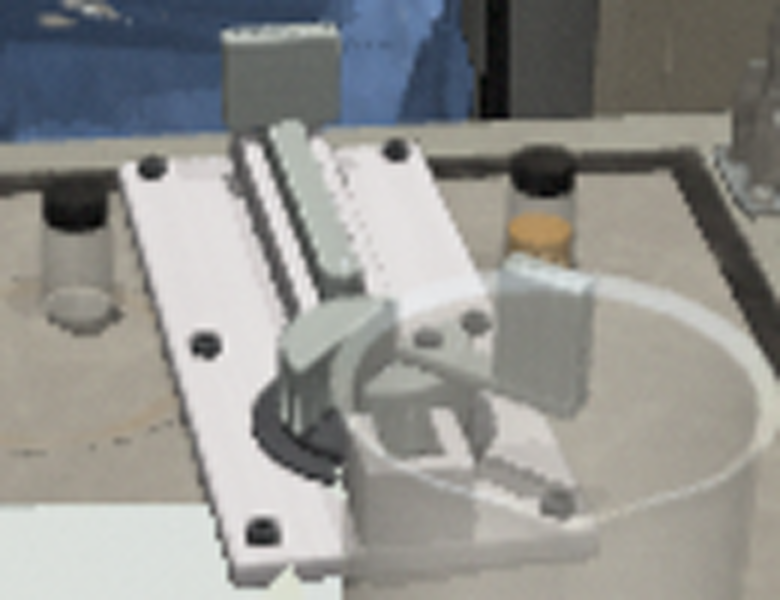

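The crops show the base plate corners in the top crop at about (57,170), (653,150), (662,400) and (57,432). The disc top is centred near (498,269), and the tab top runs from (565,160) to (625,120). The bar plate is at about x 70–100. The tab points to lock +x+y, which puts the joint at about 135°, so I push the rear face to raise it to pi. Now I'll work out the metric poses.

```bash
python3 - <<'E'
from h import *
np.set_printoptions(precision=4,suppress=True)
T=lambda P:np.array([222,155])+(np.float64(P)+.5)/6-.5
S=lambda P:np.array([270,160])+(np.float64(P)+.5)/6-.5
L=np.array([[-200,60],[72,60],[72,-60],[-200,-60]])/1000.
def fit(W):
    a=W-W.mean(0);b=L-L.mean(0)
    th=np.arctan2((b[:,0]*a[:,1]-b[:,1]*a[:,0]).sum(),(a*b).sum());R=np.array([[np.cos(th),-np.sin(th)],[np.sin(th),np.cos(th)]])
    o=W.mean(0)-R@L.mean(0);print(np.degrees(th),o,(W-(L@R.T+o))*1000);return R,o
R,o=fit(onz("top",T([[57,170],[653,150],[662,400],[57,432]]),.012)[:,:2])
fit(onz("side",S([[415,143],[600,540],[232,570],[122,168]]),.012)[:,:2])
lk=lambda n,uv,z:((onz(n,uv,z)[:,:2]-o)@R)*1000
print("disc",lk("top",T([[498,269]]),.044))
print("tabtop",lk("top",T([[565,160],[580,178],[628,125],[607,112]]),.092))
print("tabtop side",lk("side",S([[500,265],[515,255],[590,285]]),.092))
print("plate top",lk("top",T([[70,222],[95,222],[98,328],[72,328]]),.074))
print("plate top side",lk("side",S([[222,35],[338,35],[335,25],[228,25]]),.074))
print("vials",lk("top",T([[247,87],[250,473]]),.05))
# beaker rim
print("beaker",lk("top",[[370,190],[395,165],[424,185]],.166))
E
```

```text
-86.6889319823844 [ 0.5463 -0.3306] [[-0.4345 -1.9275]
 [-2.9887  0.8502]
 [ 3.1887  2.3985]
 [ 0.2345 -1.3212]]
-87.21514980501976 [ 0.5448 -0.3393] [[-1.8615  1.2764]
 [-1.3082 -0.779 ]
 [ 0.9768  1.682 ]
 [ 2.1929 -2.1794]]
disc [[ 0.3439 -0.9323]]
tabtop [[31.6955 35.0201]
 [37.6875 26.9833]
 [58.8368 49.0185]
 [50.2307 55.0493]]
tabtop side [[41.5268 29.4481]
 [36.1264 35.6816]
 [58.1351 54.0399]]
plate top [[-180.6937   21.3037]
 [-169.9906   20.8446]
 [-169.0536  -25.1835]
 [-180.1026  -24.718 ]]
plate top side [[-172.7559  -22.2914]
 [-166.1403   20.427 ]
 [-174.8084   21.0461]
 [-180.9368  -18.6203]]
vials [[-106.8789   84.0421]
 [-108.6205  -86.5249]]
beaker [[158.6062  -9.2866]
 [221.4399  48.7324]
 [285.7908  -2.7178]]
```

Fitted lock: origin at about (0.546, -0.332), yaw about -86.9°. The tab is at about 43°, so the joint is about 133° and needs about +47°. The plate back is at lock x ≈ -181 mm. I'll shut the gripper and turn the tool so that tool x = -lock x and tool y = lock y.

{"name": "servo_tool", "arguments": {
  "deltas": [
    {"linear":[0,0,0],"delta_rot":[0,0,-1]},
    {"linear":[0,0,0],"delta_rot":[0,0,-1]},
    {"linear":[0,0,0],"delta_rot":[0,0,-1]},
    {"linear":[0,0,0],"delta_rot":[0,0,-1]},
    {"linear":[0,0,0],"delta_rot":[0,0,-1]}
  ],
  "claw": 0,
  "force": 20
}}

```text
clock: 0.6
ee_pos: [0.2517, -0.5989, 0.2462]
orientation: [-179.9, -0.0, 48.0]
wrist_force: [0.2, -0.8, 0.0]
grip_width: 0.0499
grip_force: 0.0
```

{"name": "servo_tool", "arguments": {
  "deltas": [
    {"linear":[0,0,0],"delta_rot":[0,0,-1]},
    {"linear":[0,0,0],"delta_rot":[0,0,-1]},
    {"linear":[0,0,0],"delta_rot":[0,0,-1]},
    {"linear":[0,0,0],"delta_rot":[0,0,-1]},
    {"linear":[0,0,0],"delta_rot":[0,0,-1]}
  ]
}}

```text
clock: 1.1
ee_pos: [0.2516, -0.599, 0.2462]
orientation: [-180.0, -0.0, 73.0]
wrist_force: [-0.5, 0.3, -0.5]
grip_width: 0.0103
grip_force: 0.0
```

{"name": "servo_tool", "arguments": {
  "deltas": [
    {"linear":[0,0,0],"delta_rot":[0,0,-1]},
    {"linear":[0,0,0],"delta_rot":[0,0,-1]},
    {"linear":[0,0,0],"delta_rot":[0,0,-1]},
    {"linear":[0,0,0],"delta_rot":[0,0,-1]},
    {"linear":[0,0,0],"delta_rot":[0,0,0]}
  ]
}}

```text
clock: 1.6
ee_pos: [0.2515, -0.599, 0.2462]
orientation: [-180.0, -0.1, 92.8]
wrist_force: [0.3, 0.1, -0.3]
grip_width: 0.0004
grip_force: 0.0
```

{"name": "servo_tool", "arguments": {
  "deltas": [
    {"linear":[0.5,0.95,0],"delta_rot":[0,0,0]},
    {"linear":[0.5,0.95,0],"delta_rot":[0,0,0]},
    {"linear":[0.5,0.95,0],"delta_rot":[0,0,0]},
    {"linear":[0.5,0.95,0],"delta_rot":[0,0,0]},
    {"linear":[0.5,0.95,0],"delta_rot":[0,0,0]}
  ]
}}

```text
clock: 2.1
ee_pos: [0.3914, -0.5165, 0.2465]
orientation: [-180.0, -0.0, 92.6]
wrist_force: [-0.3, -0.4, -0.4]
grip_width: 0.0004
grip_force: 0.0
```

{"name": "servo_tool", "arguments": {
  "deltas": [
    {"linear":[0.5,0.95,0],"delta_rot":[0,0,0]},
    {"linear":[0.5,0.95,0],"delta_rot":[0,0,0]},
    {"linear":[0.5,0.95,0],"delta_rot":[0,0,0]},
    {"linear":[0.5,0.95,0],"delta_rot":[0,0,0]},
    {"linear":[0.5,0.95,0],"delta_rot":[0,0,0]}
  ]
}}

```text
clock: 2.6
ee_pos: [0.53, -0.4347, 0.2464]
orientation: [-180.0, -0.0, 92.6]
wrist_force: [0.7, 0.1, 0.1]
grip_width: 0.0004
grip_force: 0.0
```

{"name": "servo_tool", "arguments": {
  "deltas": [
    {"linear":[0.5,0.95,0],"delta_rot":[0,0,-0.1]},
    {"linear":[0,0,0],"delta_rot":[0,0,0]},
    {"linear":[0,0,0],"delta_rot":[0,0,0]}
  ]
}}

```text
clock: 2.9
ee_pos: [0.5572, -0.4185, 0.2462]
orientation: [-180.0, -0.0, 93.3]
wrist_force: [-0.1, -1.2, 0.4]
grip_width: 0.0005
grip_force: 0.0
```

```bash
cat >> h.py <<'E'
th=np.radians(-86.9);RL=np.array([[np.cos(th),-np.sin(th)],[np.sin(th),np.cos(th)]]);OL=np.array([.546,-.332])
def tcp():
    s=bot.state();return np.r_[(s['ee_pos'][:2]-OL)@RL,s['ee_pos'][2]]*1000,s['orientation'],s['clock']
E
python3 -c "
from h import *
print(tcp())
cv2.imwrite('pics/t1.png',np.vstack([crop(cams.capture('top')[:,:,::-1],222,372,150,220,5),]))"
```

```text
(array([ 86.94205746,   6.47650492, 246.1803412 ]), array([-1.79955208e+02, -2.30294094e-02,  9.32850013e+01]), 2.9)
```

{"name": "servo_tool", "arguments": {
  "deltas": [
    {"linear":[0,0,1],"delta_rot":[0,0,0]},
    {"linear":[0,0,1],"delta_rot":[0,0,0]},
    {"linear":[0,0,1],"delta_rot":[0,0,0]},
    {"linear":[0,0,1],"delta_rot":[0,0,0]},
    {"linear":[0,0,1],"delta_rot":[0,0,0]}
  ]
}}

```text
clock: 3.45
ee_pos: [0.555, -0.4211, 0.0956]
orientation: [-179.9, 0.1, 93.1]
wrist_force: [0.6, -0.3, 0.0]
grip_width: 0.0005
grip_force: 0.0
```

{"name": "servo_tool", "arguments": {
  "deltas": [
    {"linear":[0,0,0.9],"delta_rot":[0,0,0]},
    {"linear":[0,0,0],"delta_rot":[0,0,0]},
    {"linear":[0.35,0.07,0],"delta_rot":[0,0,0]},
    {"linear":[0.35,0.07,0],"delta_rot":[0,0,0]},
    {"linear":[0,0,0],"delta_rot":[0,0,0]}
  ]
}}

```text
clock: 3.95
ee_pos: [0.5619, -0.3955, 0.0717]
orientation: [179.8, -0.0, 93.4]
wrist_force: [-0.8, 1.0, -0.6]
grip_width: 0.0005
grip_force: 0.0
```

```bash
python3 -c "
from h import *
print(tcp())
cv2.imwrite('pics/t1.png',np.vstack([crop(cams.capture('top')[:,:,::-1],252,392,140,240,4),crop(cams.capture('side')[:,:,::-1],270,410,130,180,4)]))"
```

```text
(array([64.25676872, 12.3948414 , 71.72765991]), array([ 1.79839209e+02, -9.37556084e-03,  9.34434815e+01]), 3.95)
```

View pics/t1.png

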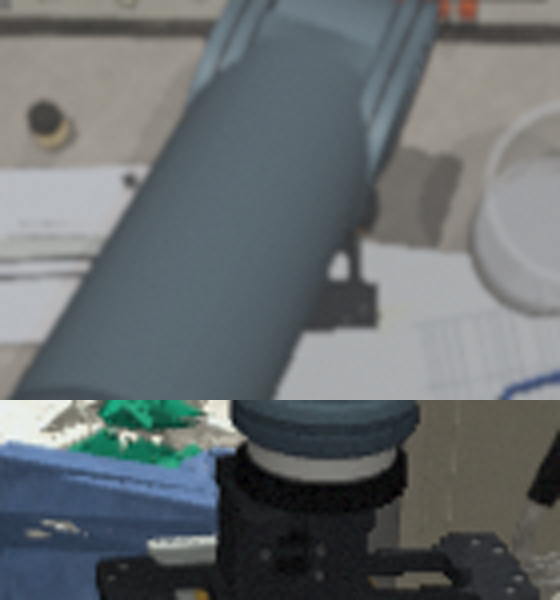

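The arm hides the tab from above, but the side view shows the tool in place with nothing touched. I'll push along the computed line.

{"name": "servo_tool", "arguments": {
  "deltas": [
    {"linear":[0.16,0.16,0],"delta_rot":[0,0,0]},
    {"linear":[0.16,0.16,0],"delta_rot":[0,0,0]},
    {"linear":[0.16,0.16,0],"delta_rot":[0,0,0]},
    {"linear":[0.16,0.16,0],"delta_rot":[0,0,0]},
    {"linear":[0.16,0.16,0],"delta_rot":[0,0,0]}
  ]
}}

```text
clock: 4.55
ee_pos: [0.5826, -0.3723, 0.0696]
orientation: [-180.0, 0.0, 93.3]
wrist_force: [-1.3, -1.0, 0.5]
grip_width: 0.0004
grip_force: 0.7
```

{"name": "servo_tool", "arguments": {
  "deltas": [
    {"linear":[0.16,0.16,0],"delta_rot":[0,0,0]},
    {"linear":[0.16,0.16,0],"delta_rot":[0,0,0]},
    {"linear":[0.16,0.16,0],"delta_rot":[0,0,0]},
    {"linear":[0.16,0.16,0],"delta_rot":[0,0,0]},
    {"linear":[0,0,0],"delta_rot":[0,0,0]}
  ]
}}

```text
clock: 5.05
ee_pos: [0.6018, -0.3506, 0.0698]
orientation: [179.9, -0.1, 93.4]
wrist_force: [0.5, -0.5, -0.5]
grip_width: 0.0002
grip_force: 0.0
```

```bash
python3 -c "
from h import *
print(tcp())
cv2.imwrite('pics/t2.png',crop(cams.capture('side')[:,:,::-1],270,400,160,260,6))"
```

```text
(array([21.58662102, 54.74800122, 69.80161455]), array([ 1.79932289e+02, -5.41407965e-02,  9.33952391e+01]), 5.05)
```

View pics/t2.png

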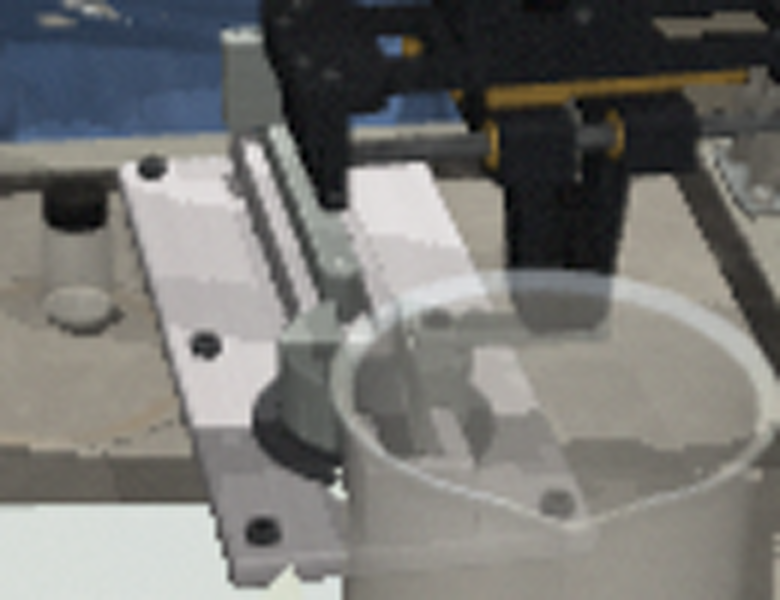

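The fingers are at about (560,270) with the tab behind them and the slot nearly in line. I'll push the last few mm, then back off to look.

{"name": "servo_tool", "arguments": {
  "deltas": [
    {"linear":[0.12,0.08,0],"delta_rot":[0,0,0]},
    {"linear":[0.1,0.05,0],"delta_rot":[0,0,0]},
    {"linear":[0,0,0],"delta_rot":[0,0,0]},
    {"linear":[-0.4,0,0],"delta_rot":[0,0,0]},
    {"linear":[-0.6,0,0],"delta_rot":[0,0,0]}
  ]
}}

```text
clock: 5.6
ee_pos: [0.6062, -0.3752, 0.0699]
orientation: [180.0, -0.0, 93.4]
wrist_force: [0.5, -0.0, 0.9]
grip_width: 0.0003
grip_force: 0.0
```

{"name": "servo_tool", "arguments": {
  "deltas": [
    {"linear":[0,0,-1],"delta_rot":[0,0,0]},
    {"linear":[0,0,-1],"delta_rot":[0,0,0]},
    {"linear":[0,0,-1],"delta_rot":[0,0,0]},
    {"linear":[0,-1,-1],"delta_rot":[0,0,0]},
    {"linear":[0,-1,-1],"delta_rot":[0,0,0]}
  ]
}}

```text
clock: 6.1
ee_pos: [0.5454, -0.3796, 0.2208]
orientation: [180.0, 0.0, 93.3]
wrist_force: [0.1, -0.8, -0.2]
grip_width: 0.0006
grip_force: 0.0
```

{"name": "servo_tool", "arguments": {
  "deltas": [
    {"linear":[0,-1,0],"delta_rot":[0,0,0]},
    {"linear":[0,-1,0],"delta_rot":[0,0,0]},
    {"linear":[0,-1,0],"delta_rot":[0,0,0]},
    {"linear":[0,-1,0],"delta_rot":[0,0,0]},
    {"linear":[0,-1,0],"delta_rot":[0,0,0]}
  ]
}}

```text
clock: 6.6
ee_pos: [0.3946, -0.3886, 0.22]
orientation: [180.0, 0.0, 93.2]
wrist_force: [0.4, -0.8, -0.6]
grip_width: 0.0004
grip_force: 0.0
```

```bash
python3 -c "
from h import *
print(tcp())
t=cams.capture('top')[:,:,::-1];s=cams.capture('side')[:,:,::-1]
cv2.imwrite('pics/t3.png',np.hstack([crop(t,252,352,150,250,4),crop(s,300,400,160,260,4)]))"
```

```text
(array([  48.33627268, -154.22223073,  220.02447317]), array([1.79983188e+02, 3.74924579e-02, 9.32384094e+01]), 6.6)
```

View pics/t3.png

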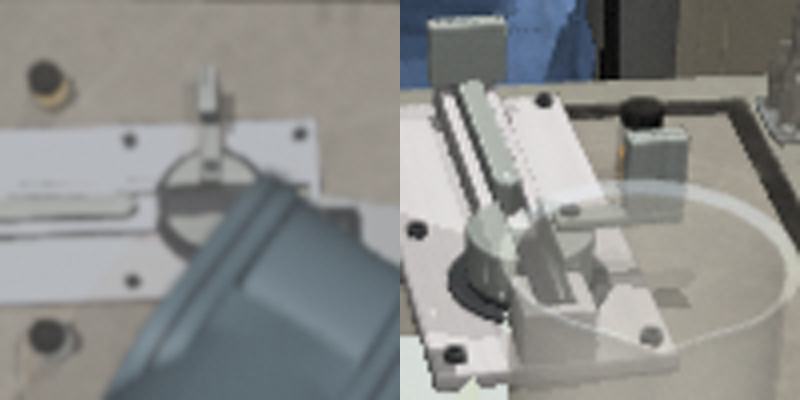

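The top view shows the tab at about (207,78), straight up from the disc, with the slot level and parallel to the bar. I'll check the angle numerically.

```bash
python3 - <<'E'
from h import *
T=lambda P:np.array([252,150])+(np.float64(P)+.5)/4-.5
lk=lambda uv,z:((onz("top",uv,z)[:,:2]-OL)@RL)*1000
p=lk(T([[201,66],[215,66],[215,90],[200,90]]),.092);print(p,p.mean(0),np.degrees(np.arctan2(p.mean(0)[1],p.mean(0)[0])))
print(lk(T([[162,190],[250,184]]),.044))
E
```

```text
[[-3.62576341 76.4007817 ]
 [ 5.27068573 76.04247271]
 [ 4.77496969 60.32171108]
 [-4.73295629 60.7022018 ]] [ 0.42173393 68.36679182] 89.64656425774835
[[-33.39225524   6.83344787]
 [ 24.25649285   8.59264959]]
```

The disc is aligned (tab at 89.6°, against 90° wanted). Next I move behind the bar's end plate at altitude, then descend.

{"name": "servo_tool", "arguments": {
  "deltas": [
    {"linear":[0.96,0.56,0],"delta_rot":[0,0,0]},
    {"linear":[0.96,0.56,0],"delta_rot":[0,0,0]},
    {"linear":[0.96,0.56,0],"delta_rot":[0,0,0]},
    {"linear":[0.96,0.56,0],"delta_rot":[0,0,0]},
    {"linear":[0.96,0.56,0],"delta_rot":[0,0,0]}
  ]
}}

```text
clock: 7.2
ee_pos: [0.4731, -0.2382, 0.2201]
orientation: [179.9, 0.0, 93.3]
wrist_force: [0.0, -0.6, 0.0]
grip_width: 0.0006
grip_force: 0.0
```

{"name": "servo_tool", "arguments": {
  "deltas": [
    {"linear":[0.96,0.56,0],"delta_rot":[0,0,0]},
    {"linear":[0.96,0.56,0],"delta_rot":[0,0,0]},
    {"linear":[0.96,0.56,0],"delta_rot":[0,0,0]},
    {"linear":[0.96,0.56,0],"delta_rot":[0,0,0]},
    {"linear":[0,0,0],"delta_rot":[0,0,0]}
  ]
}}

```text
clock: 7.7
ee_pos: [0.5352, -0.1147, 0.2204]
orientation: [179.8, -0.2, 93.7]
wrist_force: [-0.2, -0.3, 0.4]
grip_width: 0.0005
grip_force: 0.0
```

```bash
python3 -c "
from h import *
print(tcp())"
```

```text
(array([-217.60374286,    0.92134489,  220.35598061]), array([ 1.79818849e+02, -1.67354200e-01,  9.37065611e+01]), 7.7)
```

{"name": "servo_tool", "arguments": {
  "deltas": [
    {"linear":[0,0,1],"delta_rot":[0,0,0]},
    {"linear":[0,0,1],"delta_rot":[0,0,0]},
    {"linear":[0,0,1],"delta_rot":[0,0,0]},
    {"linear":[0,0,1],"delta_rot":[0,0,0]},
    {"linear":[0,0,1],"delta_rot":[0,0,0]}
  ]
}}

```text
clock: 8.2
ee_pos: [0.5328, -0.1212, 0.0687]
orientation: [180.0, 0.0, 93.2]
wrist_force: [0.6, 0.6, -0.8]
grip_width: 0.0002
grip_force: 0.0
```

{"name": "servo_tool", "arguments": {
  "deltas": [
    {"linear":[0,0,0.35],"delta_rot":[0,0,0]},
    {"linear":[0,0,0],"delta_rot":[0,0,0]},
    {"linear":[-0.3,-0.05,0],"delta_rot":[0,0,0]},
    {"linear":[-0.3,0,0],"delta_rot":[0,0,0]},
    {"linear":[0,0,0],"delta_rot":[0,0,0]}
  ]
}}

```text
clock: 8.7
ee_pos: [0.5325, -0.1406, 0.0604]
orientation: [179.9, 0.1, 93.1]
wrist_force: [-0.8, -1.2, -0.1]
grip_width: 0.0005
grip_force: 0.0
```

```bash
python3 -c "
from h import *
print(tcp())
t=cams.capture('top')[:,:,::-1];s=cams.capture('side')[:,:,::-1]
cv2.imwrite('pics/t4.png',np.hstack([crop(t,222,352,150,250,3),crop(s,270,400,160,260,3)]))"
```

```text
(array([-191.83121816,   -3.13116435,   60.4472267 ]), array([1.79879592e+02, 9.59870549e-02, 9.31384464e+01]), 8.7)
```

View pics/t4.png

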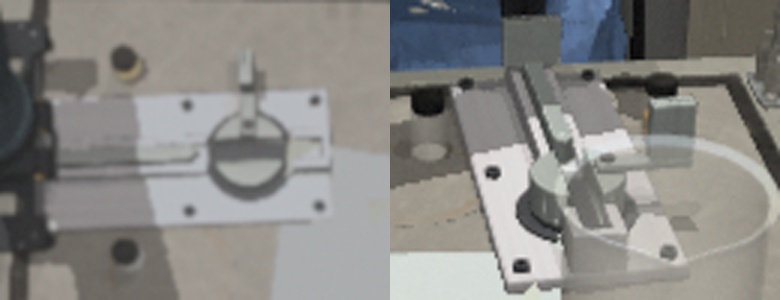

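The top view shows the disc slot in line with the bar, the tab pointing straight up, and both vials standing. I'll push the bar now.

{"name": "servo_tool", "arguments": {
  "deltas": [
    {"linear":[-0.2,0,0],"delta_rot":[0,0,0]},
    {"linear":[-0.2,0,0],"delta_rot":[0,0,0]},
    {"linear":[-0.2,0,0],"delta_rot":[0,0,0]},
    {"linear":[-0.2,0,0],"delta_rot":[0,0,0]},
    {"linear":[-0.2,0,0],"delta_rot":[0,0,0]}
  ]
}}

```text
clock: 9.3
ee_pos: [0.5335, -0.1684, 0.0593]
orientation: [180.0, -0.0, 93.3]
wrist_force: [-1.2, 4.4, 2.4]
grip_width: 0.0006
grip_force: 1.6
```

{"name": "servo_tool", "arguments": {
  "deltas": [
    {"linear":[-0.2,0,0],"delta_rot":[0,0,0]},
    {"linear":[-0.2,0,0],"delta_rot":[0,0,0]},
    {"linear":[-0.2,0,0],"delta_rot":[0,0,0]},
    {"linear":[-0.2,0,0],"delta_rot":[0,0,0]},
    {"linear":[-0.2,0,0],"delta_rot":[0,0,0]}
  ]
}}

```text
clock: 9.8
ee_pos: [0.5351, -0.1985, 0.0592]
orientation: [-180.0, -0.0, 93.3]
wrist_force: [-1.2, 4.5, 1.6]
grip_width: 0.0004
grip_force: 1.6
```

{"name": "servo_tool", "arguments": {
  "deltas": [
    {"linear":[-0.2,0,0],"delta_rot":[0,0,0]},
    {"linear":[-0.2,0,0],"delta_rot":[0,0,0]},
    {"linear":[-0.2,0,0],"delta_rot":[0,0,0]},
    {"linear":[-0.2,0,0],"delta_rot":[0,0,0]},
    {"linear":[-0.2,0,0],"delta_rot":[0,0,0]}
  ]
}}

```text
clock: 10.3
ee_pos: [0.5368, -0.2286, 0.0591]
orientation: [-180.0, 0.0, 93.3]
wrist_force: [-0.2, 1.5, 0.6]
grip_width: 0.0001
grip_force: 1.2
```

{"name": "servo_tool", "arguments": {
  "deltas": [
    {"linear":[-0.15,0,0],"delta_rot":[0,0,0]},
    {"linear":[-0.15,0,0],"delta_rot":[0,0,0]},
    {"linear":[-0.15,0,0],"delta_rot":[0,0,0]},
    {"linear":[-0.1,0,0],"delta_rot":[0,0,0]},
    {"linear":[0,0,0],"delta_rot":[0,0,0]}
  ]
}}

```text
clock: 10.8
ee_pos: [0.5377, -0.2455, 0.0591]
orientation: [-180.0, 0.0, 93.2]
wrist_force: [1.4, 0.2, 0.5]
grip_width: 0.0003
grip_force: 0.0
```

{"name": "servo_tool", "arguments": {
  "deltas": [
    {"linear":[-0.06,0,0],"delta_rot":[0,0,0]},
    {"linear":[-0.06,0,0],"delta_rot":[0,0,0]},
    {"linear":[-0.06,0,0],"delta_rot":[0,0,0]}
  ]
}}

```text
clock: 11.1
ee_pos: [0.5381, -0.2497, 0.0592]
orientation: [-180.0, -0.0, 93.3]
wrist_force: [-0.4, 2.3, -0.1]
grip_width: 0.0003
grip_force: 1.1
```

{"name": "servo_tool", "arguments": {
  "deltas": [
    {"linear":[-0.06,0,0],"delta_rot":[0,0,0]},
    {"linear":[-0.06,0,0],"delta_rot":[0,0,0]}
  ]
}}

```text
clock: 11.3
ee_pos: [0.5382, -0.2511, 0.0592]
orientation: [-180.0, -0.2, 93.4]
wrist_force: [-2.2, 10.9, 4.5]
grip_width: 0.0002
grip_force: 5.4
```

{"name": "servo_tool", "arguments": {
  "deltas": [
    {"linear":[0,0,0],"delta_rot":[0,0,0]},
    {"linear":[-0.03,0,0],"delta_rot":[0,0,0]},
    {"linear":[0,0,0],"delta_rot":[0,0,0]}
  ]
}}

```text
clock: 11.6
ee_pos: [0.5383, -0.2511, 0.0592]
orientation: [-179.9, -0.2, 93.4]
wrist_force: [-2.5, 9.3, 3.6]
grip_width: 0.0003
grip_force: 4.8
```

```bash
python3 -c "
from h import *
print(tcp(),bot.state()['wrist_force'])"
```

```text
(array([-81.2127856 ,  -3.34929685,  59.15940305]), array([-179.94004638,   -0.22006765,   93.4050117 ]), 11.6) [-2.45585153  9.25445408  3.57618295]
```

{"name": "servo_tool", "arguments": {
  "deltas": [
    {"linear":[-0.1,0,0],"delta_rot":[0,0,0]},
    {"linear":[-0.1,0,0],"delta_rot":[0,0,0]},
    {"linear":[0,0,0],"delta_rot":[0,0,0]}
  ]
}}

```text
clock: 11.9
ee_pos: [0.5386, -0.2514, 0.0592]
orientation: [-179.9, -0.6, 93.6]
wrist_force: [-5.2, 21.4, 10.8]
grip_width: 0.0007
grip_force: 11.0
```

It's on a hard stop: 21 N and no further movement. I'll back straight off, rise clear, and check.

{"name": "servo_tool", "arguments": {
  "deltas": [
    {"linear":[0.3,0,0],"delta_rot":[0,0,0]},
    {"linear":[0.5,0,0],"delta_rot":[0,0,0]},
    {"linear":[0.7,0,0],"delta_rot":[0,0,0]},
    {"linear":[0,0,0],"delta_rot":[0,0,0]},
    {"linear":[0,0,-1],"delta_rot":[0,0,0]}
  ]
}}

```text
clock: 12.4
ee_pos: [0.5337, -0.215, 0.0866]
orientation: [-179.7, -0.1, 93.3]
wrist_force: [0.5, -0.3, 0.4]
grip_width: 0.0006
grip_force: 0.0
```

{"name": "servo_tool", "arguments": {
  "deltas": [
    {"linear":[0,0,-1],"delta_rot":[0,0,0]},
    {"linear":[0.5,0,-1],"delta_rot":[0,0,0]},
    {"linear":[1,0,-1],"delta_rot":[0,0,0]},
    {"linear":[1,0,-1],"delta_rot":[0,0,0]},
    {"linear":[1,0,0],"delta_rot":[0,0,0]}
  ]
}}

```text
clock: 12.9
ee_pos: [0.5327, -0.1113, 0.2134]
orientation: [179.6, 0.2, 93.2]
wrist_force: [0.7, 0.3, 0.4]
grip_width: 0.0006
grip_force: 0.0
```

{"name": "servo_tool", "arguments": {
  "deltas": [
    {"linear":[1,0,0],"delta_rot":[0,0,0]},
    {"linear":[0,0,0],"delta_rot":[0,0,0]},
    {"linear":[0,0,0],"delta_rot":[0,0,0]}
  ]
}}

```text
clock: 13.2
ee_pos: [0.5286, -0.0815, 0.2094]
orientation: [180.0, 0.1, 93.3]
wrist_force: [1.0, -1.0, -0.3]
grip_width: 0.0007
grip_force: 0.0
```

```bash
python3 -c "
from h import *
print(tcp())
t=cams.capture('top')[:,:,::-1];s=cams.capture('side')[:,:,::-1]
cv2.imwrite('pics/t5.png',np.hstack([crop(t,242,342,150,250,4),crop(s,290,390,160,260,4)]))"
```

```text
(array([-251.02854546,   -3.82492458,  209.38513762]), array([1.79976451e+02, 7.00934704e-02, 9.33006458e+01]), 13.2)
```

View pics/t5.png

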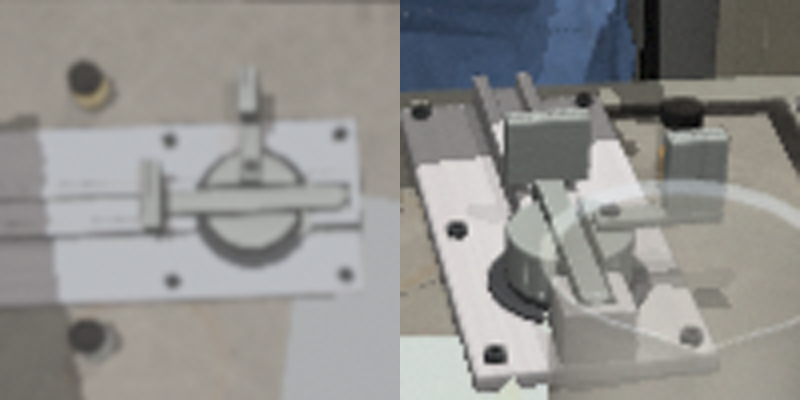

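The bar runs through the slot, with its nose against the keeper stop at about (348,197). Both vials are standing, and the arm is clear.

```bash
python3 -c "
from cell import close_job
print(close_job())"
```

```text
the job is handed in; nothing more can be done
None
```

The spindle is locked: I pushed the disc round until its slot lined up (tab at 89.6°, target 90°), then pushed the bar through to a hard stop in the keeper; the vials are still standing, the arm is clear, and I handed the job in at about 13 s.

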